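# Start a self-tapping screw with a socket driver

### The arm

A 6-joint arm with a two-finger parallel gripper is mounted at the origin on a cart in front of the work surface, level with it; the furniture and walls round the work are solid. World frame = base frame: x ahead of the robot, y to its left, z up, the work surface at z = 0. Lengths are in m, angles in degrees, forces in N, time in s.
With the tool pointing down it reaches from about 0.4 to 0.825 m from the base axis. Payload 7 kg.
Tool frame: the origin (TCP) lies midway between the tips of the shut fingers; the grasp point (between the pads) lies 19 mm behind it; z points along the fingers, y is the line along which they close (so a half turn about z gives the same grasp; the last joint's range is limited). The gripper opens to 88 mm and grips with 3 to 60 N. Pads are 19 mm wide; open, the fingers measure 130 mm over their backs; the gripper's body (78 mm by 193 mm) begins 47 mm behind the grasp point.
Start: joints at [89.674, 20.546, 0.682, 0, -70.136, -16.507], TCP at [0.195, 0.646, 0.227] pointing down, gripper open.
Joint ranges: [-176.03, 176.03], [-82.01, 121.73], [-58.28, 71.71], [-173.87, 95.51], [-174.79, -0.11], [-173.66, 173.66]. Speed limits (degrees/s): [136.94, 136.94, 172.46, 180, 180, 180].

### API

Orientations are given as [roll, pitch, yaw] about the fixed x, y, z axes, in that order (R = Rz(yaw) Ry(pitch) Rx(roll)).
In Python, from plant import ctrl gives the robot as it stands. The module is installed in compiled form; this text tells all that it offers.
- The arm moves only by the tool send_rows, never from a script. Its argument "plan" is a list that holds one entry, the list of rows, each a list of 6 numbers: the shift along the tool's x, y, z in a scale on which 1.0 is 50 cm, then the turn, a rotation vector about the tool's x, y, z in parts of the range, where 1.0 means 180 degrees. A call has 1 to 8 rows; each row is the pose to reach, as a shift and turn from the pose commanded when the call began, along the tool's axes at that moment; what a row does not reach only later rows make up. A row lasts 1/12 s, in which the tool goes at most 41.7 mm and 7.16 degrees, less where a joint would pass 70% of its speed; a pose out of reach is approached as far as the arm can. A call with a gripper value outside its range is refused whole. "fingers" is the opening, from 0 (shut) to 1 (fully open), set as the call begins (left out, the last holds). The fingers move at their own pace and stop on an object; the grip force is fixed at half the most. Time passes only in rows, so rows that repeat a pose let the fingers close. It gives the time, the measured TCP pose, the force, the opening and the grip force at its end, in the units of the state.
- ctrl.get_obs(): the state, without advancing time (a new reading comes with each control period).
- ctrl.snapshot(name): name is "side" or "top"; returns a dict with "img" (400x640x3 uint8, red, green, blue), "K" (3x3 intrinsics, pixels), "k1" (the pictures are not rectified: a ray, as slopes to the right and down, at radius r is drawn at 1 + k1 r^2 times it, then the intrinsics apply), "pose" (4x4, takes a point from camera to world coordinates). Camera axes: x right, y down, z forward; pixel columns grow to the right and rows downward; lengths in m; the calibration is good to about 2 mm. A picture is of the moment at which its call begins. There is no depth.
- ctrl.close_job(): hands the job in; it is judged then, once.
The state is a dict: "clock": time; "joint_pos": joint angles; "qvel": joint speeds; "tau": joint torques, N m; "tool_pos": TCP position; "orientation": TCP orientation; "force": force on the tool from outside, world axes, zero at the start; "moment": the same for the moment, N m; "opening": finger opening in m; "gripper_force": force on a finger pad.
Only numpy, scipy, OpenCV 4.12 (cv2) and the standard library are available. Lean on these libraries where they do the work, as an engineer would, in place of code of your own. Each camera call takes 0.05 s, during which the arm holds its last target. There are 200 camera calls.

### The job

Take the stubby socket driver out of its wooden block and set it fully down over the square head of the tall screw that stands in the bracket's empty pilot hole. Press down firmly along the screw and keep pressing all the while you turn it clockwise, so that the screw cuts its first thread and stands about 6 mm deeper than before: turning without that push reams out the hole, leaning on it too hard splits the board. Leave the driver standing upright on the screw head, and do not disturb the other things.

Things in the scene. Friction and masses are not known exactly. Their poses are not given: they have to be found in the camera images.
- driver: Stubby socket driver, loose, 100 mm tall, 0.12 kg, upright in the block. Origin: centre of its lower face; z up, x and y square to the socket's sides. Dark steel socket 25 mm square outside, 26 mm tall, square bore 15.8 mm wide, 15 mm deep, mouth chamfered 2 mm; 15 mm shank; round black handle 33 mm across from 48 to 94 mm up. Let go, it stands on the screw head by itself.
- driver_grip (a point): Point on the driver's axis 75 mm above its lower face, mid handle: grip here across the diameter, in any direction. The hand can be reset for another turn without lifting the driver.
- holder: Fixed wooden block 80 x 80 x 24 mm with a 30 mm square pocket, 16 mm deep, in which the driver stands (its origin 8 mm above the bench). Origin: centre of the underside.
- board: Fixed plywood board 100 (x) x 140 (y) x 18 mm carrying an aluminium angle bracket: foot with its top 22 mm up, upright flange on its +x side, 36 mm from the screw's axis, top 63 mm up. A short screw at (-6, -35) mm is already home, head top 36 mm up: leave it. Origin: centre of the underside.
- screw_head (a point): Centre of the top of the tall screw's square head (14 mm square, 16 mm tall; x, y square to its sides; turns and sinks with the screw). At the start 66 mm up, at (-6, 25) mm in the board's frame. Under it a 20 mm round collar, 2 mm thick, and the shank. With the driver seated, the roof of its bore rests on this face, driver origin 15 mm below this point.
- screw_depth (a joint): How far the screw has gone down into the board, m; 0 at the start, end stop at 0.016. Pushed without turning it does not sink (gives less than 1 mm).
- screw_turn (a joint): Clockwise turn of the screw seen from above, rad; 0 at the start. The thread gives 1.6 mm of depth per rad, but only while it is pushed down with more than 16 N; 19 to 24 N is right. With less it spins in place, lagging its thread; 1 mm of lag spoils the hole, and over 27 N of push (32 N with the side load) the board. Turning takes 0.1 N m, after up to 0.15 rad of play in the socket.
- vial: Bystander: sample vial with black cap, 24 mm across, 54 mm tall. Origin: centre of its foot.
- stopper: Bystander: black tapered rubber stopper, 30 mm across, 24 mm tall. Origin: centre of its foot.
- petri: Bystander: open glass dish, 60 mm across, 16 mm tall. Origin: centre of its foot.
There are look-alikes about, which are no part of the job. What is shaped like the driver but blue is not meant.

How it is judged (in metres and radians):
On the way, in this order (a step that is already met when the one before it is completed fails the run):
1. the driver is seated on the tall screw's head, the screw not yet driven (horizontal distance between driver and screw_head below 0.005 m and z of driver in the frame of screw_head below -0.01 m and angle between driver's own z axis and vertical below 0.2 rad and value of joint screw_depth below 0.003 m), for 0.1 s.
2. the screw has cut its first thread (5 mm deeper) (value of joint screw_depth above 0.005 m), for 0.2 s.
At the end, for the whole second after the job is handed in: The screw stands 5 to 8.5 mm deeper than at the start; the driver stands on its head, seated (origin at least 10 mm below the head's top and within 5 mm of its axis), within 0.2 rad of upright, at rest (value of joint screw_depth between 0.005 and 0.0085 m and horizontal distance between driver and screw_head below 0.005 m and z of driver in the frame of screw_head below -0.01 m and angle between driver's own z axis and vertical below 0.2 rad and linear speed of driver below 0.02 m/s); the robot touches nothing.
It fails at once if the screw is turned without push and reams out its hole (it lags its thread of 1.6 mm per rad by more than about 1 mm) ((value of joint screw_turn above 0.8 rad and value of joint screw_depth below 0.00018 m) or (value of joint screw_turn above 1.3 rad and value of joint screw_depth below 0.00098 m) or (value of joint screw_turn above 1.8 rad and value of joint screw_depth below 0.00178 m) or (value of joint screw_turn above 2.3 rad and value of joint screw_depth below 0.00258 m) or (value of joint screw_turn above 2.8 rad and value of joint screw_depth below 0.00338 m) or (value of joint screw_turn above 3.3 rad and value of joint screw_depth below 0.00418 m) or (value of joint screw_turn above 3.8 rad and value of joint screw_depth below 0.00498 m) or (value of joint screw_turn above 4.3 rad and value of joint screw_depth below 0.00578 m) or (value of joint screw_turn above 4.8 rad and value of joint screw_depth below 0.00658 m) or (value of joint screw_turn above 5.3 rad and value of joint screw_depth below 0.00738 m) or (value of joint screw_turn above 5.8 rad and value of joint screw_depth below 0.00818 m)).
It fails at once if more than 32 N between the driver and the screw or board (contact force between driver and board above 32 N).
It fails at once if a bystander is pushed more than 40 mm (distance of any of vial, stopper, petri from where it was at the start of the episode above 0.04 m).
It also fails if it takes over 67 s, if anything falls off the work surface, if the arm or the gripper's body presses on something with over 40 N, if the wrist force passes 120 N, or if a joint passes its speed limit or range.

## Working session

There is one attempt and no reset: what is moved stays moved. The work goes in short steps, Python scripts to look and compute and a tool call to move; the robot and the scene stay as the last step left them, time stands still between calls to the robot, and variables do not carry over. Pictures are saved under pics/ and viewed, at most 10 in all, crops included, and the job is handed in when it is done.

Besides the shell and the picture viewer there is one more tool, called after "Emit:" in YAML: its name, and indented under it one key for each argument. send_rows: Moves the arm, as the interface text tells. Its arguments: {"type":"object","properties":{"plan":{"type":"array","items":{"type":"array","items":{"type":"array","items":{"type":"number"}}}},"fingers":{"type":"number"}},"required":["plan"]}

```bash
mkdir -p pics
python3 - <<'E'
from plant import ctrl
import cv2
print(ctrl.get_obs())
for n in("side","top"):
    s=ctrl.snapshot(n); cv2.imwrite(f"pics/{n}0.png",s["img"][:,:,::-1]); print(n,s["K"].tolist(),s["k1"],s["pose"].round(4).tolist())
E
```

```text
{'clock': 0.0, 'joint_pos': array([ 8.96741374e+01,  2.05919369e+01,  6.32823372e-01, -2.11372694e-02,
       -7.01339783e+01, -1.65063553e+01]), 'qvel': array([ 0.07404562, -0.02140201,  0.05394041,  0.01811397, -0.00731819,
       -0.1191646 ]), 'tau': array([ 6.80249996e-04, -5.82713342e+01,  2.93061697e+01,  6.99723691e+00,
        7.02699821e-03, -1.52410912e-04]), 'tool_pos': array([0.19534376, 0.64560431, 0.22560659]), 'orientation': array([ 1.79905099e+02, -7.40082400e-03, -1.68394108e+01]), 'force': array([-0.10194561, -0.40000782, -0.65219683]), 'moment': array([ 0.02622175, -0.0008072 , -0.01084881]), 'gripper_force': 0.0, 'opening': 0.0875168339837524}
side [[398.163306204075, 0.0, 314.0910407551505], [0.0, 398.163306204075, 199.707114894264], [0.0, 0.0, 1.0]] 0.03232200413665761 [[-0.998, 0.014, -0.0614, 0.5001], [0.0594, 0.5319, -0.8447, 0.9004], [0.0209, -0.8467, -0.5317, 0.5413], [0.0, 0.0, 0.0, 1.0]]
top [[380.64343506028735, 0.0, 320.75083920738473], [0.0, 380.64343506028735, 198.9738775914004], [0.0, 0.0, 1.0]] -0.02843452606672634 [[0.0068, -0.992, 0.1257, 0.3615], [-0.9992, -0.0116, -0.0378, 0.1792], [0.0389, -0.1254, -0.9913, 0.9372], [0.0, 0.0, 0.0, 1.0]]
```

View pics/side0.png

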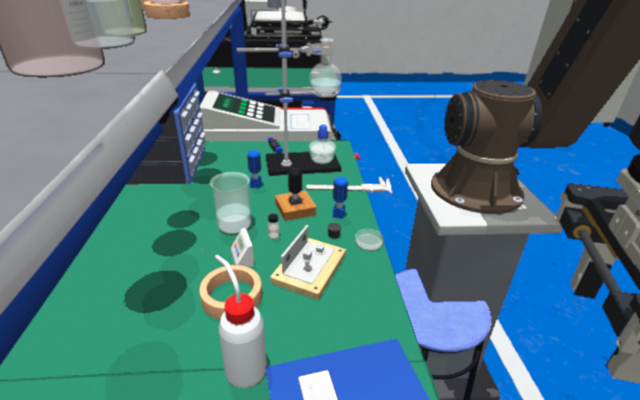

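View pics/top0.png

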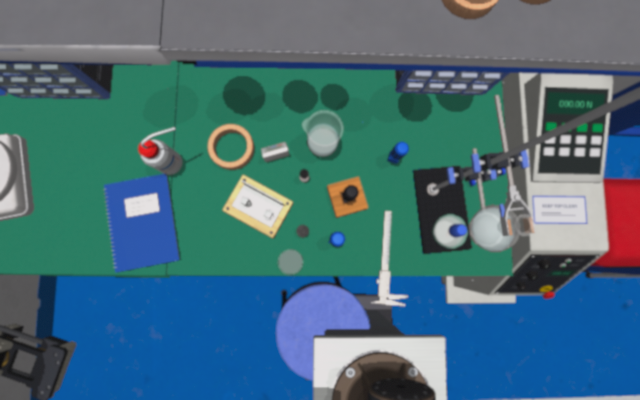

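Side view: black driver in its wooden block at (295,186), blue look-alikes at (255,168) and (340,197), and the board at (308,263). Top view: driver (350,193), blue ones (399,152) and (337,240), board (258,206). Other black things are the vial cap (304,175) and the stopper (302,231). I choose the black driver in the block and check it in a close crop.

```bash
cat > h.py <<'E'
import numpy as np, cv2
from scipy.optimize import least_squares
def ray(s,uv):
    K=s["K"];d=np.array([(uv[0]-K[0,2])/K[0,0],(uv[1]-K[1,2])/K[1,1]]);p=d.copy()
    for _ in range(20): p=d/(1+s["k1"]*(p@p))
    return s["pose"][:3,3], s["pose"][:3,:3]@np.array([p[0],p[1],1])
def onz(s,uv,z):
    o,d=ray(s,uv); return o+d*(z-o[2])/d[2]
def proj(s,P):
    c=np.linalg.inv(s["pose"])@np.append(P,1);p=c[:2]/c[2];p=p*(1+s["k1"]*(p@p));return p*s["K"][0,0]+s["K"][:2,2]
E
python3 - <<'E'
import cv2,numpy as np
a=cv2.imread('pics/side0.png')[150:310,255:365]; b=cv2.imread('pics/top0.png')[165:245,215:375]
a=cv2.resize(a,None,fx=3.5,fy=3.5,interpolation=2);b=cv2.resize(b,None,fx=2.5,fy=2.5,interpolation=2)
c=np.zeros((600,800,3),np.uint8);c[:560,:385]=a;c[:200,395:795]=b
b2=cv2.resize(cv2.imread('pics/top0.png')[170:240,220:295],None,fx=5,fy=5,interpolation=2);c[210:560,395:770]=b2
cv2.imwrite('pics/c0.png',c)
E
```

```text
(no output)
```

View pics/c0.png

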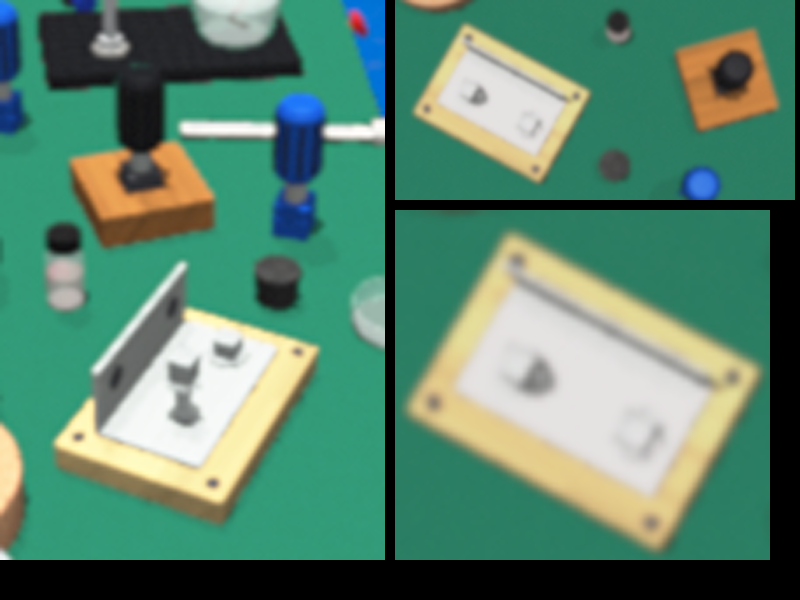

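The black driver stands in the block. The tall screw is the nearer post on the bracket, at side ~(307,255) and top ~(241,202). I'll measure next.

Run:
```python
from plant import ctrl
from h import *
T=ctrl.snapshot("top");S=ctrl.snapshot("side")
def blobs(s,m,lo,hi,roi):
    x0,x1,y0,y1=roi; z=np.zeros_like(m); z[y0:y1,x0:x1]=m[y0:y1,x0:x1]
    n,l,st,c=cv2.connectedComponentsWithStats(z)
    return [(i,st[i].tolist(),c[i].round(2).tolist()) for i in range(1,n) if lo<=st[i][4]<=hi],l
for nm,s,rb,rh in(("top",T,(220,296,170,242),(325,371,175,220)),("side",S,(268,350,215,300),(270,320,160,222))):
    hsv=cv2.cvtColor(s["img"],cv2.COLOR_RGB2HSV);h,sa,v=cv2.split(hsv)
    g=((h>50)&(h<95)&(sa>80)).astype(np.uint8)  # green bench
    ng=((1-g)*255).astype(np.uint8)
    bl,l=blobs(s,ng,400,9000,rb); 
    for i,st,c in bl:
        cn=max(cv2.findContours((l==i).astype(np.uint8),0,1)[0],key=cv2.contourArea); hu=cv2.convexHull(cn)
        for e in(.02,.03): print(nm,"board",cv2.approxPolyDP(hu,e*cv2.arcLength(hu,True),True)[:,0].tolist(), cv2.minAreaRect(hu))
    dk=((v<75)*255).astype(np.uint8)
    for nme,r in(("driver",rh),("inboard",rb)):
        b,l=blobs(s,dk,2,2000,r); print(nm,nme,b)
    y=((h>8)&(h<35)&(sa>70)).astype(np.uint8)*255
    b,_=blobs(s,y,100,5000,rh);print(nm,"holder",b)
    z=np.zeros_like(y);z[rh[2]:rh[3],rh[0]:rh[1]]=y[rh[2]:rh[3],rh[0]:rh[1]]
    print(cv2.minAreaRect(cv2.convexHull(cv2.findNonZero(z))))
# print top gray patches
g=cv2.cvtColor(T["img"],cv2.COLOR_RGB2GRAY);print(g[196:212,236:260]);
g=cv2.cvtColor(S["img"],cv2.COLOR_RGB2GRAY);print(g[248:274,298:326])
```

```text
top board [[242, 174], [293, 202], [272, 238], [222, 210]] ((257.3822021484375, 205.79937744140625), (60.33536911010742, 43.655357360839844), 28.610458374023438)
top board [[242, 174], [293, 202], [272, 238], [222, 210]] ((257.3822021484375, 205.79937744140625), (60.33536911010742, 43.655357360839844), 28.610458374023438)
top driver [(1, [342, 186, 16, 16, 181], [349.38, 193.89])]
top inboard []
top holder [(1, [327, 177, 41, 41, 1011], [346.74, 197.05])]
((347.2054443359375, 196.49839782714844), (34.25498962402344, 34.31142044067383), 73.61045837402344)
side board [[306, 225], [345, 249], [318, 299], [270, 278]] ((306.98828125, 264.8406982421875), (55.00296401977539, 68.07592010498047), 31.32869529724121)
side board [[306, 225], [345, 249], [318, 299], [270, 278]] ((306.98828125, 264.8406982421875), (55.00296401977539, 68.07592010498047), 31.32869529724121)
side driver [(1, [270, 160, 50, 34, 864], [294.0, 171.58]), (2, [290, 197, 11, 7, 51], [294.94, 200.61]), (3, [270, 214, 8, 8, 58], [273.31, 217.72])]
side inboard [(1, [269, 215, 9, 7, 60], [272.93, 218.05]), (2, [328, 229, 12, 
[... 4238 characters left out ...]
247 248 248 248 232 181 143 128 127 129 129 131 137 160 214 242 247 247
  248 248 248 248 242 225 220 230 236 237]
 [247 248 249 248 234 192 152 122 117 120 120 121 130 154 198 233 246 248
  248 248 248 247 234 218 228 236 237 236]
 [248 248 248 248 243 232 205 155 125 109 107 120 148 188 222 238 247 248
  248 248 248 242 221 218 234 237 236 236]
 [248 248 248 247 246 245 237 221 190 157 148 160 192 225 236 243 247 248
  248 248 246 232 215 225 235 237 236 236]
 [248 248 248 247 246 245 242 238 231 223 221 222 229 236 239 242 245 247
  248 247 238 223 224 233 236 236 236 236]
 [248 248 247 246 246 246 243 240 238 237 237 237 237 238 240 242 244 247
  248 242 224 220 232 236 236 236 236 236]]
```

Run:
```python
from plant import ctrl
from h import *
T=ctrl.snapshot("top");S=ctrl.snapshot("side")
def dot(s,u,v,r=2):
    g=cv2.cvtColor(s["img"],cv2.COLOR_RGB2GRAY).astype(float)
    for _ in range(3):
        a,b=int(round(u)),int(round(v));p=g[b-r:b+r+1,a-r:a+r+1];w=np.clip(np.median(p)-p,0,None)**1
        yy,xx=np.mgrid[b-r:b+r+1,a-r:a+r+1];u,v=(w*xx).sum()/w.sum(),(w*yy).sum()/w.sum()
    return u,v
td=[onz(T,dot(T,*p),.018)[:2] for p in[(244.1,180.1),(287.1,203.1),(270.9,232.3),(227.3,208.1)]]
sd=[onz(S,dot(S,*p),.018)[:2] for p in[(277,274.6),(339.8,250.3),(315.6,287.4)]]
td=np.array(td);sd=np.array(sd);print("top dots",td.round(4).tolist(),"\nside",sd.round(4).tolist())
sc=[]
for P,order in((td,0),):
    c=P.mean(0);yv=(P[0]-P[1]+P[3]-P[2]);yaw=np.degrees(np.arctan2(-yv[0],yv[1]));print("c",c,"yaw",yaw,np.linalg.norm(P[0]-P[1]),np.linalg.norm(P[0]-P[3]))
# match side dots to top's
for q in sd: 
    i=np.argmin(np.linalg.norm(td-q,axis=1));print("side-top",i,(q-td[i]).round(4))
a=np.radians(yaw);R=np.array([[np.cos(a),-np.sin(a)],[np.sin(a),np.cos(a)]])
h=c+R@[-.006,.025];print("head from board",h)
for n,s in(("top",T),("side",S)): print(n,"proj head top",proj(s,[*h,.066]),[proj(s,[*(h+R@[i,j]),.066]).round(1).tolist() for i,j in((.007,.007),(.007,-.007),(-.007,-.007),(-.007,.007))])
# driver: top-view black mask
tt=cv2.cvtColor(T["img"],cv2.COLOR_RGB2HSV)[...,2]; print(tt[183:206,338:362])
ss=cv2.cvtColor(S["img"],cv2.COLOR_RGB2HSV)[...,2]; print(ss[166:208,282:308])
```

```text
top dots [[0.5228, 0.3315], [0.467, 0.2262], [0.3961, 0.2635], [0.4533, 0.3695]] 
side [[0.526, 0.3329], [0.398, 0.2646], [0.4553, 0.3705]]
c [0.4598006  0.29769479] yaw -28.140585503707236 0.11916940685149612 0.07919613877506397
side-top 0 [0.0032 0.0014]
side-top 2 [0.0019 0.0011]
side-top 3 [0.002 0.001]
head from board [0.46630076 0.32256943]
top proj head top [243.75445292 200.52465065] [[242.6, 196.4], [247.9, 199.3], [244.9, 204.6], [239.6, 201.7]]
side proj head top [308.46357144 250.41143649] [[303.4, 251.5], [306.7, 247.2], [313.4, 249.3], [310.3, 253.7]]
[[181 186 190 192 194 195 197 198 199 198 196 194 195 198 200 203 207 210
  211 211 209 197 161 128]
 [191 194 196 198 200 201 203 204 202 195 180 170 168 169 172 181 192 200
  206 207 207 199 174 128]
 [197 200 203 204 206 207 207 204 194 173 145 125 119 119 123 136 155 174
  190 201 205 203 187 146]
 [205 207 209 209 211 210 203 188 165 134  99  77  71  71  74  85 105 131
  159 186 202 207 197 164]
 [211 211 212 211 210 204 185 156 121  88  64  53  51  52  52  55  63  86
  121 161 195 209 205 179]
 [210 211 209 209 204 1
[... 1287 characters left out ...]
3]
 [194 194 191 177 147 105  72  56  51  51  57  63  71  80  88  97 111 137
  168 191 200 202 202 202]
 [195 194 192 183 158 124  95  82  77  77  82  89  95 102 111 125 140 161
  183 195 200 201 201 201]
 [193 191 189 183 166 143 128 122 115 108 107 110 114 118 131 151 169 183
  194 199 200 200 200 200]
 [189 188 187 184 174 163 160 161 154 143 136 135 136 138 151 173 188 195
  198 199 199 199 199 200]
 [190 190 189 189 185 182 182 186 183 175 168 167 167 168 174 187 195 198
  199 199 198 199 200 201]]
[[ 61  77  86 ...  40  43  43]
 [ 44  45  46 ...  41  43  44]
 [ 42  43  42 ...  41  43  44]
 ...
 [225 227 232 ... 223 229 230]
 [222 224 228 ... 223 228 231]
 [215 221 224 ... 218 222 225]]
```

Run:
```python
from plant import ctrl
from h import *
T=ctrl.snapshot("top");S=ctrl.snapshot("side")
p=onz(T,(350.5,192.4),.101);print("driver top est",p)
for z in(.108,.083,.06,.034,.02): print(z,"side proj",proj(S,[p[0],p[1],z]).round(1),"top",proj(T,[p[0],p[1],z]).round(1))
g=cv2.cvtColor(S["img"],cv2.COLOR_RGB2GRAY).astype(int)
np.set_printoptions(linewidth=200)
for r in range(164,206): print(r,g[r,283:309])
# holder corners top
h,sa,v=cv2.split(cv2.cvtColor(T["img"],cv2.COLOR_RGB2HSV))
```

```text
driver top est [0.48304881 0.08110677 0.101     ]
0.108 side proj [296.5 169.9] top [350.9 191.9]
0.083 side proj [296.6 179.3] top [349.6 193.5]
0.06 side proj [296.6 187.7] top [348.5 194.9]
0.034 side proj [296.6 197. ] top [347.3 196.4]
0.02 side proj [296.6 201.9] top [346.6 197.1]
164 [170 181 184 178 179 186 182 153 104  55  37  38  40  40  39  36  36  38  40  39  37  37  39  40  40  38]
165 [131 146 151 149 147 148 139 108  65  41  37  37  39  39  40  39  38  39  41  41  39  38  39  42  41  39]
166 [76 84 92 93 91 87 78 63 44 39 38 37 37 40 39 39 37 39 40 40 38 39 37 39 40 38]
167 [42 45 49 50 50 49 43 39 40 44 46 42 41 41 41 39 37 37 39 41 40 38 38 40 41 40]
168 [39 37 39 39 40 40 39 37 43 53 58 54 51 50 47 42 40 39 39 40 41 39 37 38 40 40]
169 [41 38 39 39 39 40 39 40 41 48 50 48 46 46 44 43 43 39 37 37 37 35 34 34 35 35]
170 [35 35 35 35 35 37 38 39 40 41 41 41 41 41 41 40 40 34 30 27 30 29 27 27 26 29]
171 [29 28 27 26 29 35 40 39 39 41 41 41 42 42 41 39 37 34 28 24 23 25 23 23 24 24]
172 [23 22 24 24 30 36 36 35 37 41 43 45 45 47 45 39 35 32 29 27 24 24 24 23 24 23]
173 
[... 2899 characters left out ...]
 53  61  81 107 137 162 166 166 168 170]
200 [177 177 174 171 152 110  63  45  62  78  73  61  56  52  49  48  48  53  74 104 140 163 167 166 167 169]
201 [176 176 176 174 163 128  79  47  51  64  61  53  48  46  45  44  44  47  70 112 150 165 167 166 166 167]
202 [174 176 177 176 169 149 105  61  46  48  49  47  44  45  44  42  44  47  70 108 143 161 166 166 165 166]
203 [172 176 177 176 173 166 137  90  56  46  46  47  49  53  59  65  74  85  98 118 138 153 163 168 167 165]
204 [170 174 176 177 175 171 155 116  77  66  74  79  84  93 102 113 130 142 146 147 151 155 162 169 169 168]
205 [167 171 175 176 175 173 166 148 123 118 127 132 132 136 142 148 155 162 163 161 158 158 162 169 170 168]
```

```bash
cat >> h.py <<'E'
from scipy.spatial.transform import Rotation as Ro
def go(o,pos,yaw):
    """shift(cm), rotvec(deg) from the present pose to pos, tool down at yaw"""
    R=Ro.from_euler('xyz',o["orientation"],degrees=True);W=Ro.from_euler('xyz',[180,0,yaw],degrees=True)
    return (R.inv().apply(np.array(pos)-o["tool_pos"])*100).round(2).tolist(),(R.inv()*W).as_rotvec(degrees=True).round(1).tolist()
E
python3 - <<'E'
from plant import ctrl
from h import *
o=ctrl.get_obs();print(go(o,[.485,.0815,.227],40))
E
```

```text
([44.06, 45.64, -0.04], [0.0, 0.0, -56.8])
```

Careful with the scale: shifts go in shares of 50 cm and turns go in shares of 180 degrees. That gives: 22.8 cm / 50 = 0.456, 22 cm / 50 = 0.44, -48 degrees / 180 = -0.2667.

Emit:
send_rows:
  plan:
    - [[0.06, 0.06, 0, 0, 0, -0.0333], [0.116, 0.12, 0, 0, 0, -0.0667], [0.174, 0.18, 0, 0, 0, -0.1], [0.232, 0.24, 0, 0, 0, -0.1333], [0.29, 0.3, 0, 0, 0, -0.1667], [0.348, 0.36, 0, 0, 0, -0.2], [0.406, 0.42, 0, 0, 0, -0.2333], [0.44, 0.456, 0, 0, 0, -0.2667]]

```text
clock: 1.07
tool_pos: [0.3408, 0.3608, 0.227]
orientation: [-180.0, -0.0, 31.4]
force: [-0.3, -0.7, 0.4]
opening: 0.0877
gripper_force: 0.0
```

Run:
```python
from plant import ctrl
from h import *
o=ctrl.get_obs();print(o["joint_pos"].round(1),go(o,[.485,.0815,.227],40),go(o,[.485,.0815,.16],40))
```

```text
[ 69.4   3.5 -21.3  -0.  -65.2  52. ] ([-2.25, 31.36, -0.01], [-0.0, -0.0, -8.6]) ([-2.25, 31.36, 6.69], [-0.0, -0.0, -8.6])
```

Scaled: 31.3 cm / 50 = 0.626, -2.25 cm / 50 = -0.045, -8.6 degrees / 180 = -0.0478.

Emit:
send_rows:
  plan:
    - [[-0.006, 0.08, 0, 0, 0, -0.0056], [-0.012, 0.16, 0, 0, 0, -0.0111], [-0.018, 0.24, 0, 0, 0, -0.0167], [-0.024, 0.32, 0, 0, 0, -0.025], [-0.03, 0.4, 0, 0, 0, -0.0333], [-0.036, 0.48, 0, 0, 0, -0.0389], [-0.04, 0.56, 0, 0, 0, -0.0444], [-0.045, 0.626, 0, 0, 0, -0.0478]]

```text
clock: 1.73
tool_pos: [0.4835, 0.0824, 0.227]
orientation: [180.0, -0.1, 39.8]
force: [0.4, 0.8, 0.0]
opening: 0.0878
gripper_force: 0.0
```

Run:
```python
from plant import ctrl
from h import *
for n in("side","top"): s=ctrl.snapshot(n); cv2.imwrite(f"pics/{n}1.png",s["img"][:,:,::-1])
a=cv2.resize(cv2.imread('pics/side1.png')[90:250,220:380],None,fx=2.5,fy=2.5,interpolation=2)
b=cv2.resize(cv2.imread('pics/top1.png')[110:270,270:430],None,fx=2.5,fy=2.5,interpolation=2)
cv2.imwrite('pics/c1.png',np.hstack([a,b]))
o=ctrl.get_obs();print(o["clock"],o["joint_pos"].round(1),o["tool_pos"],go(o,[.485,.0815,.064],40))
```

```text
1.8333 [ 32.5   3.  -21.9   0.  -65.1  97. ] [0.48397448 0.08104195 0.22653828] ([0.11, 0.02, 16.25], [0.0, 0.0, -0.5])
```

View pics/c1.png

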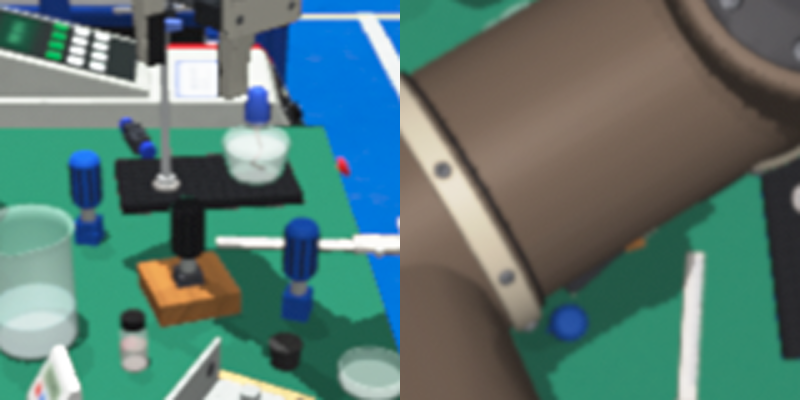

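Side crop: the open fingers (crop x≈150 and 235) straddle the black driver (crop 188,230). The arm hides the top view. Descending.

Scaled: 16.3 cm / 50 = 0.326, 16 cm / 50 = 0.32.

Emit:
send_rows:
  plan:
    - [[0, 0, 0.06, 0, 0, 0], [0.002, 0, 0.12, 0, 0, 0], [0.002, 0, 0.18, 0, 0, 0], [0.002, 0, 0.23, 0, 0, 0], [0.002, 0, 0.27, 0, 0, 0], [0.002, 0, 0.3, 0, 0, 0], [0.002, 0, 0.32, 0, 0, 0], [0.002, 0, 0.326, 0, 0, 0]]

```text
clock: 2.5
tool_pos: [0.4824, 0.0852, 0.062]
orientation: [-180.0, 0.2, 39.8]
force: [-0.7, 0.3, -0.3]
opening: 0.0877
gripper_force: 0.0
```

Emit:
send_rows:
  plan:
    - [[0, 0, 0, 0, 0, 0], [0, 0, 0, 0, 0, 0], [0, 0, 0, 0, 0, 0], [0, 0, 0, 0, 0, 0], [0, 0, 0, 0, 0, 0], [0, 0, 0, 0, 0, 0], [0, 0, 0, 0, 0, 0], [0, 0, 0, 0, 0, 0]]
  fingers: 0

```text
clock: 3.17
tool_pos: [0.4837, 0.0853, 0.0638]
orientation: [180.0, -0.0, 39.8]
force: [0.4, 0.2, 0.3]
opening: 0.04
gripper_force: 0.3
```

Emit:
send_rows:
  plan:
    - [[0, 0, 0, 0, 0, 0], [0, 0, 0, 0, 0, 0], [0, 0, 0, 0, 0, 0], [0, 0, 0, 0, 0, 0]]

```text
clock: 3.5
tool_pos: [0.4839, 0.0852, 0.0637]
orientation: [180.0, -0.0, 39.8]
force: [1.6, -3.3, 1.0]
opening: 0.0332
gripper_force: 29.5
```

Run:
```python
from plant import ctrl
from h import *
for i in range(3): 
  s=ctrl.snapshot("side");o=ctrl.get_obs();print(o["tool_pos"],o["orientation"],o["force"],o["opening"],o["gripper_force"])
cv2.imwrite("pics/side2.png",s["img"][:,:,::-1])
cv2.imwrite('pics/c2.png',cv2.resize(s["img"][130:230,250:350,::-1],None,fx=5,fy=5,interpolation=2))
```

```text
[0.48385296 0.08517826 0.06373197] [ 1.79976409e+02 -1.61040527e-02  3.97748567e+01] [ 2.35476706 -2.40745317  0.71920497] 0.03327822184345818 29.53078516497044
[0.48384214 0.08518887 0.0637202 ] [ 1.79977728e+02 -1.63470177e-02  3.97741810e+01] [ 2.6429957  -2.67918742  1.26400478] 0.03308937120383972 29.537232640141156
[0.48384039 0.08522718 0.06370414] [ 1.79979644e+02 -1.52710441e-02  3.97757902e+01] [ 3.20779506 -3.68847532  1.5456476 ] 0.03326670261942426 29.543247241526842
```

View pics/c2.png

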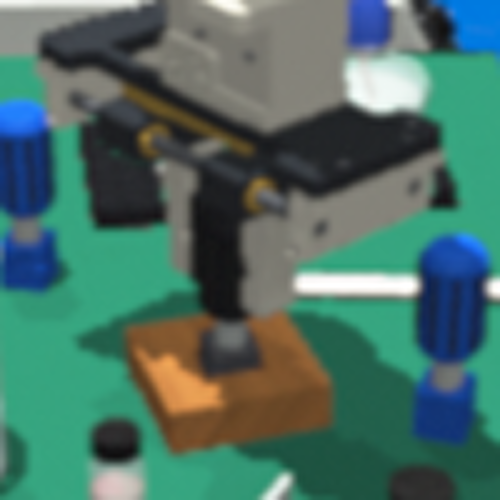

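Gripped mid-handle (33 mm). Socket bottom edge is at crop ~(205–260,368). Lifting.

Scaled: -10 cm / 50 = -0.2, -9 cm / 50 = -0.18.

Emit:
send_rows:
  plan:
    - [[0, 0, -0.01, 0, 0, 0], [0, 0, -0.03, 0, 0, 0], [0, 0, -0.06, 0, 0, 0], [0, 0, -0.1, 0, 0, 0], [0, 0, -0.14, 0, 0, 0], [0, 0, -0.18, 0, 0, 0], [0, 0, -0.2, 0, 0, 0], [0, 0, -0.2, 0, 0, 0]]

```text
clock: 4.32
tool_pos: [0.4843, 0.0861, 0.1656]
orientation: [180.0, -0.2, 39.8]
force: [0.2, -0.4, -1.6]
opening: 0.0327
gripper_force: 29.7
```

Run:
```python
from plant import ctrl
from h import *
for i in range(2): s=ctrl.snapshot("side")
o=ctrl.get_obs();print(o["tool_pos"],o["orientation"],o["force"],o["moment"],o["opening"],o["joint_pos"].round(1))
cv2.imwrite("pics/side3.png",s["img"][:,:,::-1])
p=o["tool_pos"];c=proj(s,p-[0,0,.056]);print("proj origin",c,proj(s,p-[0,0,.03]))
u,v=c.astype(int);cv2.imwrite('pics/c3.png',cv2.resize(s["img"][v-30:v+20,u-25:u+25,::-1],None,fx=10,fy=10,interpolation=2));print(u,v)
print(go(o,[.4673,.3231,.164],90))
```

```text
[0.48290594 0.08535207 0.16293042] [-1.79952666e+02  1.26520688e-02  3.97485088e+01] [-0.92990944 -0.52374008 -1.97560485] [-0.07355338  0.00348492  0.03785623] 0.03271069197851424 [ 33.    6.2 -27.3  -0.1 -56.5  96.8]
proj origin [296.65388911 171.1304459 ] [296.62384824 161.02015879]
296 171
([14.0, -19.28, -0.09], [-0.0, -0.0, -50.3])
```

View pics/c3.png

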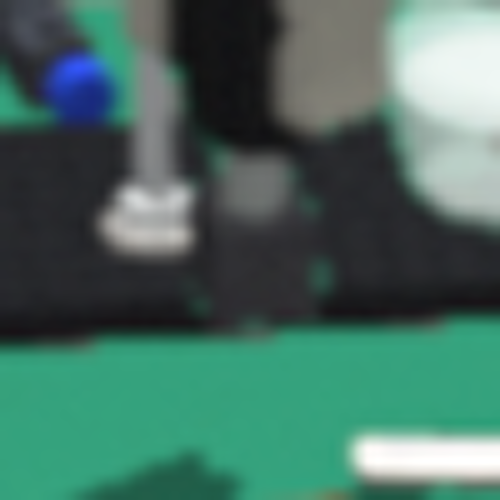

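Scaled: -19.3 cm / 50 = -0.386, -16.8 cm / 50 = -0.336, -56 degrees / 180 = -0.3111.

Emit:
send_rows:
  plan:
    - [[0.034, -0.048, 0, 0, 0, -0.0389], [0.07, -0.096, 0, 0, 0, -0.0778], [0.104, -0.144, 0, 0, 0, -0.1167], [0.14, -0.192, 0, 0, 0, -0.1556], [0.174, -0.24, 0, 0, 0, -0.1944], [0.21, -0.288, 0, 0, 0, -0.2333], [0.244, -0.336, 0, 0, 0, -0.2722], [0.28, -0.386, 0, 0, 0, -0.3111]]

```text
clock: 5.08
tool_pos: [0.4664, 0.3238, 0.1614]
orientation: [-179.8, 0.1, 96.1]
force: [1.1, -0.7, -2.3]
opening: 0.0331
gripper_force: 29.7
```

Scaled: -1 degrees / 180 = -0.0056.

Emit:
send_rows:
  plan:
    - [[0, 0, 0, 0, 0, -0.0056], [0, 0, 0, 0, 0, -0.0056], [0, 0, 0, 0, 0, -0.0056], [0, 0, 0, 0, 0, -0.0056]]

```text
clock: 5.42
tool_pos: [0.4672, 0.3221, 0.1624]
orientation: [-179.9, 0.1, 96.7]
force: [-0.0, -0.8, -1.5]
opening: 0.0325
gripper_force: 29.8
```

Run:
```python
from plant import ctrl
from h import *
T=ctrl.snapshot("top");s=ctrl.snapshot("side")
o=ctrl.get_obs();print(o["tool_pos"],o["orientation"],o["force"],o["moment"],o["joint_pos"].round(1))
cv2.imwrite("pics/side4.png",s["img"][:,:,::-1])
p=o["tool_pos"];c=proj(s,p-[0,0,.056]);print("proj origin",c,proj(s,p-[0,0,.03]))
u,v=c.astype(int);print(u,v)
a=cv2.resize(s["img"][v-30:v+30,u-25:u+25,::-1],None,fx=10,fy=10,interpolation=2)
b=cv2.resize(T["img"][160:260,215:315,::-1],(300,300))
k=np.zeros((600,800,3),np.uint8);k[:,:500]=a;k[:300,500:]=b;cv2.imwrite('pics/c4.png',k)
```

```text
[0.46761799 0.32218268 0.16319961] [-1.79965920e+02  2.46119043e-02  9.66618783e+01] [-0.24253868  0.94413831 -2.04886609] [-0.08344211 -0.16928045 -0.02247688] [ 54.3  13.4 -18.1  -0.  -58.5 132.4]
proj origin [308.03234405 232.55397542] [308.22006324 220.80050991]
308 232
```

View pics/c4.png

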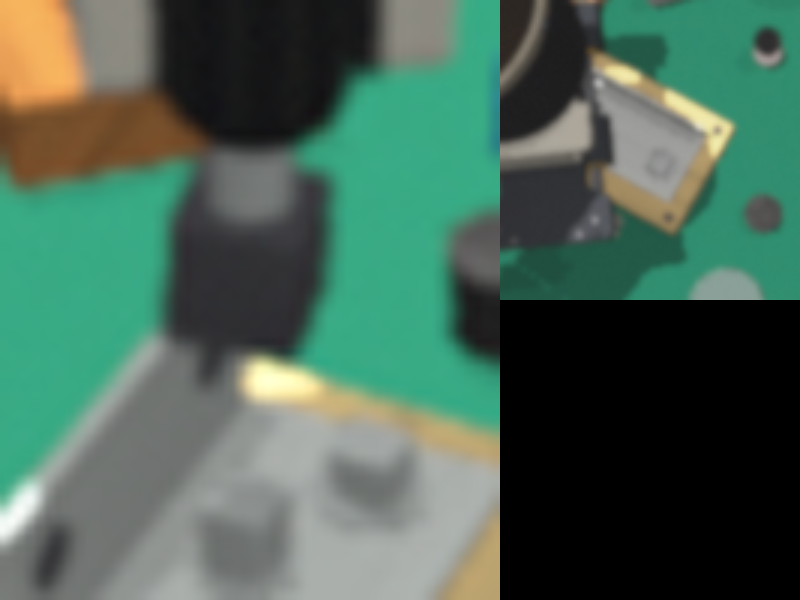

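Run:
```python
from plant import ctrl
from h import *
np.set_printoptions(linewidth=220)
s=ctrl.snapshot("side");o=ctrl.get_obs();z=o["tool_pos"][2]-.056
g=s["img"][...,1].astype(int)
print("cols 296..");[print(r,g[r,296:320]) for r in range(216,241)]
for a,b in (((299.2,236.0),(312.6,237.0)),((299.2,235.8),(312.6,237.2))):
    A,B=onz(s,a,z)[:2],onz(s,b,z)[:2];d=A-B;print("edge",np.linalg.norm(d),np.degrees(np.arctan2(d[1],d[0])), (A+B)/2)
t=o["tool_pos"]
for y in(-28,-35,-40,-20,-15,-10):
    R=Ro.from_euler('z',y,degrees=True)
    print(y,[proj(s,np.array([t[0],t[1],z])+R.apply([i*.0125,j*.0125,k])).round(1).tolist() for k in(0,.026) for i,j in((1,1),(-1,1),(-1,-1),(1,-1))])
```

```text
cols 296..
216 [ 77  79  78  78  77  75  73  67  61  56  55  52  49  49  58  70  96 124 143 154 160 165 168 170]
217 [ 78  79  84  91  95  93  84  80  87  95  99  99  96  96 101 107 123 145 160 165 166 168 169 170]
218 [ 97 100 112 129 136 127 101  85  96 107 114 117 117 117 118 112 110 122 138 154 165 169 170 171]
219 [139 142 146 154 153 132  96  81  96 108 115 119 120 121 119 108  91  84  94 119 149 167 170 170]
220 [161 164 164 165 153 120  81  76  95 109 115 117 120 121 118 106  84  65  66  96 140 165 170 171]
221 [167 169 170 166 143  99  67  74  95 109 115 118 120 121 119 104  79  61  61  91 138 165 170 170]
222 [170 170 169 157 123  80  59  69  89 104 112 117 118 119 113  96  74  60  59  90 138 165 170 170]
223 [169 171 167 145 101  65  59  63  72  83  95 104 105 103  92  78  64  58  58  91 139 166 171 170]
224 [170 171 165 136  84  58  58  57  60  65  72  77  79  76  69  62  59  56  56  91 139 166 170 169]
225 [171 170 157 120  70  50  52  52  55  55  59  60  62  61  59  60  59  53  53  90 138 166 171 170]
226 [170 168 152 113  65  47  48  49  50  52  51  52  54  54  55  57 
[... 1696 characters left out ...]
3], [317.4, 218.9], [304.9, 215.4]]
-35 [[298.4, 233.7], [310.1, 238.3], [317.4, 231.3], [305.9, 226.8], [298.4, 221.9], [310.4, 226.5], [317.8, 219.6], [306.0, 215.2]]
-40 [[298.2, 233.2], [309.3, 238.4], [317.6, 231.8], [306.7, 226.8], [298.2, 221.4], [309.5, 226.5], [318.0, 220.0], [306.8, 215.1]]
-20 [[299.2, 235.2], [312.6, 237.8], [316.5, 229.8], [303.5, 227.3], [299.2, 223.3], [312.9, 225.9], [316.9, 218.2], [303.6, 215.7]]
-15 [[299.6, 235.6], [313.3, 237.6], [316.1, 229.4], [302.8, 227.6], [299.7, 223.8], [313.6, 225.7], [316.4, 217.7], [302.9, 215.9]]
-10 [[300.1, 236.0], [314.0, 237.3], [315.6, 229.0], [302.1, 227.8], [300.2, 224.2], [314.3, 225.4], [315.9, 217.3], [302.2, 216.2]]
```

Run:
```python
from plant import ctrl
from h import *
o=ctrl.get_obs();print(o["tool_pos"],go(o,[.467,.325,.128],81.7))
```

```text
[0.46775991 0.32228163 0.16346319] ([0.28, -0.04, 3.55], [-0.0, 0.0, 15.0])
```

Scaled: 3.5 cm / 50 = 0.07, 3 cm / 50 = 0.06, 15 degrees / 180 = 0.0833.

Emit:
send_rows:
  plan:
    - [[0.002, 0, 0.01, 0, 0, 0.0222], [0.004, 0, 0.02, 0, 0, 0.0444], [0.006, 0, 0.034, 0, 0, 0.0667], [0.006, 0, 0.048, 0, 0, 0.0833], [0.006, 0, 0.06, 0, 0, 0.0833], [0.006, 0, 0.07, 0, 0, 0.0833], [0.006, 0, 0.07, 0, 0, 0.0833], [0.006, 0, 0.07, 0, 0, 0.0833]]

```text
clock: 6.23
tool_pos: [0.4674, 0.3259, 0.1285]
orientation: [-180.0, 0.0, 81.8]
force: [0.2, 0.5, -1.0]
opening: 0.0321
gripper_force: 29.8
```

Scaled: 0.8 cm / 50 = 0.016, 0.7 cm / 50 = 0.014.

Emit:
send_rows:
  plan:
    - [[0, 0, 0.004, 0, 0, 0], [0, 0, 0.008, 0, 0, 0], [0, 0, 0.012, 0, 0, 0], [0, 0, 0.014, 0, 0, 0], [0, 0, 0.016, 0, 0, 0], [0, 0, 0.016, 0, 0, 0]]

```text
clock: 6.73
tool_pos: [0.4677, 0.3265, 0.1213]
orientation: [180.0, -0.0, 81.8]
force: [-1.0, -0.6, 3.6]
opening: 0.0325
gripper_force: 29.8
```

Scaled: 0.1 cm / 50 = 0.002, 0.05 cm / 50 = 0.001.

Emit:
send_rows:
  plan:
    - [[0, 0, 0.001, 0, 0, 0], [0, 0, 0.002, 0, 0, 0], [0, 0, 0.002, 0, 0, 0]]

```text
clock: 6.98
tool_pos: [0.468, 0.3267, 0.121]
orientation: [179.9, -0.1, 81.8]
force: [-0.9, -0.4, 8.5]
opening: 0.0325
gripper_force: 29.9
```

Run:
```python
from plant import ctrl
from h import *
for i in range(3):
  s=ctrl.snapshot("side")
  o=ctrl.get_obs();print(o["tool_pos"],o["orientation"],o["force"],o["moment"])
z=o["tool_pos"][2]-.056;p=np.array([*o["tool_pos"][:2],z]);c=proj(s,p);u,v=c.astype(int);print(c,u,v)
cv2.imwrite('pics/c5.png',cv2.resize(s["img"][v-30:v+30,u-30:u+30,::-1],None,fx=10,fy=10,interpolation=2))
```

```text
[0.46798715 0.32671926 0.12096302] [ 1.79913705e+02 -7.84615404e-02  8.18078863e+01] [-2.19541329 -0.7876705   8.31342036] [-0.43694764  0.73273481  0.01649475]
[0.46797271 0.32672308 0.12095735] [ 1.79914290e+02 -7.94711677e-02  8.18075236e+01] [-2.30810209 -0.62657546  9.23456482] [-0.42298828  0.74123991 -0.03389829]
[0.4679707  0.3267174  0.12096447] [ 1.79912895e+02 -8.03021098e-02  8.18097895e+01] [-2.26113778 -1.60120516  8.86577524] [-0.4422119   0.71313049 -0.00827454]
[307.66370998 252.29573103] 307 252
```

View pics/c5.png

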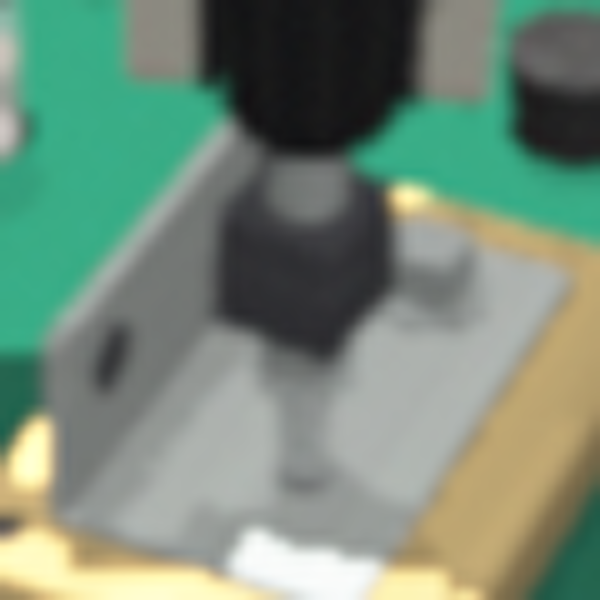

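Run:
```python
from plant import ctrl
from h import *
np.set_printoptions(linewidth=220)
s=ctrl.snapshot("side");o=ctrl.get_obs();z=o["tool_pos"][2]-.056
g=cv2.cvtColor(s["img"],cv2.COLOR_RGB2GRAY).astype(int)
print("cols 296..");[print(r,g[r,296:320]) for r in range(236,262)]
t=o["tool_pos"]
for y in(-45,-40,-35,-28,-22,-17):
    R=Ro.from_euler('z',y,degrees=True)
    print(y,[proj(s,np.array([t[0],t[1],z])+R.apply([i*.0125,j*.0125,k])).round(1).tolist() for k in(0,.026) for i,j in((1,1),(-1,1),(-1,-1))])
```

```text
cols 296..
236 [144 158 164 149 122 104  84  55  35  25  22  21  22  23  27  38  61  82 102 123 132 134 134 134]
237 [158 166 154 131 118 113  97  72  59  57  55  53  53  54  61  73  94 115 127 133 135 134 134 133]
238 [166 158 135 119 116 113  98  82  87  95  99 102 103 102 102  99 104 120 129 132 133 133 133 133]
239 [159 138 120 116 114 105  87  82  98 110 115 118 120 119 116 102  89  95 107 117 128 137 134 133]
240 [142 123 117 114 105  88  73  82 102 112 117 120 122 121 117 100  76  69  78 101 151 186 180 162]
241 [127 118 114 104  87  71  65  82 103 112 116 120 121 122 117  98  72  61  60 104 192 237 232 208]
242 [118 115 107  88  70  61  63  75  95 109 116 119 121 119 110  90  68  59  56  89 167 216 217 200]
243 [117 115 103  79  62  59  61  66  79  93 106 113 115 108  92  75  62  57  52  72 130 173 180 177]
244 [118 115  97  67  53  55  57  60  65  73  81  87  86  82  71  63  58  54  49  65 115 156 169 169]
245 [118 114  95  61  47  50  52  53  57  59  63  65  64  64  62  59  55  50  48  62 108 151 167 168]
246 [118 114  93  59  47  48  49  49  51  52  54  57  59  60  60  56 
[... 1468 characters left out ...]
2 159 168 174 175 174 170 160 147 138 136 137 139 141 154 167 173 175 176 177 176 177 175 175]
-45 [[298.1, 252.5], [308.1, 258.6], [317.2, 252.1], [298.1, 241.4], [308.3, 247.3], [317.5, 241.0]]
-40 [[298.2, 253.0], [308.9, 258.5], [317.1, 251.5], [298.2, 241.9], [309.2, 247.3], [317.4, 240.5]]
-35 [[298.3, 253.6], [309.8, 258.4], [316.9, 251.0], [298.3, 242.5], [310.0, 247.2], [317.3, 240.0]]
-28 [[298.6, 254.3], [310.9, 258.2], [316.6, 250.3], [298.6, 243.2], [311.2, 247.0], [316.9, 239.3]]
-22 [[299.0, 254.9], [311.9, 258.0], [316.2, 249.7], [299.0, 243.8], [312.1, 246.8], [316.5, 238.7]]
-17 [[299.4, 255.4], [312.6, 257.7], [315.8, 249.3], [299.4, 244.2], [312.9, 246.5], [316.1, 238.2]]
```

Run:
```python
from plant import ctrl
from h import *
s=ctrl.snapshot("side")
g=cv2.cvtColor(cv2.imread("pics/side0.png"),cv2.COLOR_BGR2GRAY).astype(float)
for r in(262,263,264): w=np.clip(235-g[r,302:313],0,None);print(r,(w*np.arange(302,313)).sum()/w.sum())
n=cv2.cvtColor(s["img"],cv2.COLOR_RGB2GRAY).astype(int)
print("now shank");[print(r,n[r,300:316]) for r in range(260,266)]
for z in(.06,.05,.04,.03,.022): print(z,proj(s,[.4663,.3226,z]).round(2),proj(s,[.4685,.3237,z]).round(2))
```

```text
262 306.8351063829787
263 306.806146572104
264 306.85981308411215
now shank
260 [174 173 162 144 136 134 130 127 130 134 144 155 166 174 176 177]
261 [176 175 170 160 147 139 136 137 139 142 155 167 172 176 176 176]
262 [175 175 176 172 159 144 139 142 145 150 164 174 176 176 176 176]
263 [175 176 178 177 164 146 140 142 145 155 169 176 177 177 177 176]
264 [175 178 178 177 166 148 142 143 147 157 171 176 176 176 176 176]
265 [176 177 179 178 166 149 142 144 149 159 172 176 176 177 177 175]
0.06 [308.42 252.92] [307.27 253.33]
0.05 [308.35 257.04] [307.21 257.45]
0.04 [308.28 261.1 ] [307.15 261.51]
0.03 [308.21 265.11] [307.09 265.52]
0.022 [308.16 268.27] [307.04 268.69]
```

Scaled: 0.15 cm / 50 = 0.003, 0.1 cm / 50 = 0.002.

Emit:
send_rows:
  plan:
    - [[0.001, 0, 0, 0, 0, 0], [0.002, 0, 0, 0, 0, 0], [0.003, 0, 0, 0, 0, 0], [0.003, 0, 0, 0, 0, 0]]

```text
clock: 7.57
tool_pos: [0.4681, 0.3277, 0.1209]
orientation: [179.9, -0.0, 81.8]
force: [-1.1, -2.1, 8.2]
opening: 0.0328
gripper_force: 29.9
```

Emit:
send_rows:
  plan:
    - [[-0.001, 0, 0, 0, 0, 0], [-0.002, 0, 0, 0, 0, 0], [-0.004, 0, 0, 0, 0, 0], [-0.005, 0, 0, 0, 0, 0], [-0.006, 0, 0, 0, 0, 0], [-0.006, 0, 0, 0, 0, 0]]

```text
clock: 8.07
tool_pos: [0.468, 0.326, 0.1211]
orientation: [179.9, -0.2, 81.8]
force: [-1.4, 1.3, 6.2]
opening: 0.0327
gripper_force: 29.9
```

Scaled: -0.15 cm / 50 = -0.003, -0.1 cm / 50 = -0.002.

Emit:
send_rows:
  plan:
    - [[-0.001, 0, 0, 0, 0, 0], [-0.002, 0, 0, 0, 0, 0], [-0.003, 0, 0, 0, 0, 0], [-0.003, 0, 0, 0, 0, 0]]

```text
clock: 8.4
tool_pos: [0.4679, 0.3251, 0.1211]
orientation: [179.9, -0.2, 81.8]
force: [-2.4, 3.5, 5.2]
opening: 0.0324
gripper_force: 29.9
```

Scaled: -0.15 cm / 50 = -0.003, -0.1 cm / 50 = -0.002.

Emit:
send_rows:
  plan:
    - [[-0.001, 0, 0, 0, 0, 0], [-0.002, 0, 0, 0, 0, 0], [-0.003, 0, 0, 0, 0, 0], [-0.003, 0, 0, 0, 0, 0]]

```text
clock: 8.73
tool_pos: [0.467, 0.3222, 0.1199]
orientation: [180.0, -0.1, 81.8]
force: [2.5, 2.3, -1.0]
opening: 0.0324
gripper_force: 29.9
```

Scaled: 0.15 cm / 50 = 0.003, 0.1 cm / 50 = 0.002.

Emit:
send_rows:
  plan:
    - [[0, 0, 0.001, 0, 0, 0], [0, 0, 0.002, 0, 0, 0], [0, 0, 0.003, 0, 0, 0], [0, 0, 0.003, 0, 0, 0]]

```text
clock: 9.07
tool_pos: [0.4671, 0.3221, 0.1181]
orientation: [180.0, -0.0, 81.8]
force: [2.3, 3.1, 0.4]
opening: 0.0323
gripper_force: 29.9
```

Scaled: 0.9 cm / 50 = 0.018, 0.05 cm / 50 = 0.001.

Emit:
send_rows:
  plan:
    - [[0.001, 0.001, 0.003, 0, 0, 0], [0.002, 0.001, 0.006, 0, 0, 0], [0.002, 0.001, 0.009, 0, 0, 0], [0.002, 0.001, 0.012, 0, 0, 0], [0.002, 0.001, 0.015, 0, 0, 0], [0.002, 0.001, 0.018, 0, 0, 0], [0.002, 0.001, 0.018, 0, 0, 0]]

```text
clock: 9.65
tool_pos: [0.4672, 0.3225, 0.1087]
orientation: [-180.0, 0.0, 81.8]
force: [1.9, 3.1, -1.5]
opening: 0.0323
gripper_force: 29.9
```

Emit:
send_rows:
  plan:
    - [[0.0006, 0, 0.001, 0, 0, 0], [0.001, 0, 0.002, 0, 0, 0], [0.001, 0, 0.003, 0, 0, 0], [0.001, 0, 0.004, 0, 0, 0], [0.001, 0, 0.005, 0, 0, 0], [0.001, 0, 0.005, 0, 0, 0]]

```text
clock: 10.15
tool_pos: [0.4673, 0.323, 0.1065]
orientation: [-180.0, 0.0, 81.8]
force: [1.2, 1.0, -0.8]
opening: 0.0327
gripper_force: 29.9
```

Scaled: 0.1 cm / 50 = 0.002, 0.05 cm / 50 = 0.001.

Emit:
send_rows:
  plan:
    - [[0, 0, 0.001, 0, 0, 0], [0, 0, 0.002, 0, 0, 0], [0, 0, 0.002, 0, 0, 0], [0, 0, 0.002, 0, 0, 0]]

```text
clock: 10.48
tool_pos: [0.4675, 0.3232, 0.1064]
orientation: [180.0, -0.0, 81.8]
force: [-0.5, 1.1, 6.7]
opening: 0.0327
gripper_force: 29.9
```

Scaled: -0.1 cm / 50 = -0.002, 27 degrees / 180 = 0.15.

Emit:
send_rows:
  plan:
    - [[0, 0, -0.002, 0, 0, 0], [0, 0, -0.002, 0, 0, 0], [0, 0, -0.002, 0, 0, 0], [0, 0, -0.002, 0, 0, 0], [0, 0, -0.002, 0, 0, 0.0333], [0, 0, -0.002, 0, 0, 0.0722], [0, 0, -0.002, 0, 0, 0.1111], [0, 0, -0.002, 0, 0, 0.15]]
  fingers: 0.6

```text
clock: 11.15
tool_pos: [0.4672, 0.3228, 0.1062]
orientation: [-180.0, 0.1, 54.4]
force: [0.3, 0.3, 0.0]
opening: 0.0526
gripper_force: 0.0
```

Scaled: 56 degrees / 180 = 0.3111.

Emit:
send_rows:
  plan:
    - [[0, 0, 0, 0, 0, 0.0389], [0, 0, 0, 0, 0, 0.0778], [0, 0, 0, 0, 0, 0.1167], [0, 0, 0, 0, 0, 0.1556], [0, 0, 0, 0, 0, 0.1944], [0, 0, 0, 0, 0, 0.2333], [0, 0, 0, 0, 0, 0.2722], [0, 0, 0, 0, 0, 0.3111]]

```text
clock: 11.82
tool_pos: [0.4672, 0.3228, 0.1062]
orientation: [180.0, 0.0, -1.6]
force: [-0.0, -0.8, 1.1]
opening: 0.0527
gripper_force: 0.0
```

Scaled: 7 degrees / 180 = 0.0389.

Emit:
send_rows:
  plan:
    - [[0, 0, 0, 0, 0, 0.0389], [0, 0, 0, 0, 0, 0.0389], [0, 0, 0, 0, 0, 0.0389], [0, 0, 0, 0, 0, 0.0389], [0, 0, 0, 0, 0, 0.0389], [0, 0, 0, 0, 0, 0.0389], [0, 0, 0, 0, 0, 0.0389], [0, 0, 0, 0, 0, 0.0389]]
  fingers: 0

```text
clock: 12.48
tool_pos: [0.4673, 0.3231, 0.1064]
orientation: [180.0, 0.0, -8.2]
force: [-0.2, 1.1, -1.1]
opening: 0.0324
gripper_force: 30.0
```

Run:
```python
from plant import ctrl
o=ctrl.get_obs();print({k:o[k] for k in("clock","tool_pos","orientation","force","moment","opening","gripper_force","joint_pos")})
```

```text
{'clock': 12.4833, 'tool_pos': array([0.46731121, 0.32308941, 0.10642465]), 'orientation': array([ 1.79992924e+02,  1.06679111e-02, -8.19466376e+00]), 'force': array([-0.2127904 ,  1.08035916, -1.13414118]), 'moment': array([ 0.19384875, -0.01290198, -0.00234689]), 'opening': 0.032435622468547025, 'gripper_force': 29.99692532156132, 'joint_pos': array([ 5.43856096e+01,  1.67589057e+01, -2.20201671e+01, -7.96584485e-03,
       -5.12321213e+01,  2.74247159e+01])}
```

Scaled: -27 degrees / 180 = -0.15.

Emit:
send_rows:
  plan:
    - [[0, 0, 0, 0, 0, 0], [0, 0, 0, 0, 0, 0], [0, 0, 0, 0, 0, 0], [0, 0, 0, 0, 0, 0], [0, 0, 0, 0, 0, -0.0333], [0, 0, 0, 0, 0, -0.0722], [0, 0, 0, 0, 0, -0.1111], [0, 0, 0, 0, 0, -0.15]]
  fingers: 0.6

```text
clock: 13.15
tool_pos: [0.4674, 0.3231, 0.1066]
orientation: [180.0, -0.0, 19.1]
force: [-0.0, 0.3, 0.5]
opening: 0.0528
gripper_force: 0.0
```

Scaled: -56 degrees / 180 = -0.3111.

Emit:
send_rows:
  plan:
    - [[0, 0, 0, 0, 0, -0.0389], [0, 0, 0, 0, 0, -0.0778], [0, 0, 0, 0, 0, -0.1167], [0, 0, 0, 0, 0, -0.1556], [0, 0, 0, 0, 0, -0.1944], [0, 0, 0, 0, 0, -0.2333], [0, 0, 0, 0, 0, -0.2722], [0, 0, 0, 0, 0, -0.3111]]

```text
clock: 13.82
tool_pos: [0.4674, 0.3231, 0.1066]
orientation: [180.0, -0.0, 75.1]
force: [-0.0, -0.7, -0.3]
opening: 0.0521
gripper_force: 0.0
```

Scaled: -20 degrees / 180 = -0.1111.

Emit:
send_rows:
  plan:
    - [[0, 0, 0, 0, 0, -0.0389], [0, 0, 0, 0, 0, -0.0778], [0, 0, 0, 0, 0, -0.1111], [0, 0, 0, 0, 0, -0.1111], [0, 0, 0, 0, 0, -0.1111]]

```text
clock: 14.23
tool_pos: [0.4674, 0.3231, 0.1066]
orientation: [180.0, -0.0, 94.6]
force: [-1.0, 0.3, 0.8]
opening: 0.0527
gripper_force: 0.0
```

Emit:
send_rows:
  plan:
    - [[0, 0, 0, 0, 0, 0], [0, 0, 0, 0, 0, 0], [0, 0, 0, 0, 0, 0], [0, 0, 0, 0, 0, 0], [0, 0, 0, 0, 0, 0], [0, 0, 0, 0, 0, 0], [0, 0, 0, 0, 0, 0], [0, 0, 0, 0, 0, 0]]
  fingers: 0

```text
clock: 14.9
tool_pos: [0.4675, 0.3232, 0.1066]
orientation: [180.0, -0.0, 94.8]
force: [0.7, 0.8, -0.5]
opening: 0.0325
gripper_force: 30.0
```

Scaled: 0.12 cm / 50 = 0.0024, 0.08 cm / 50 = 0.0016.

Emit:
send_rows:
  plan:
    - [[0, 0, 0.0008, 0, 0, 0], [0, 0, 0.0016, 0, 0, 0], [0, 0, 0.0024, 0, 0, 0], [0, 0, 0.0024, 0, 0, 0], [0, 0, 0.0024, 0, 0, 0]]

```text
clock: 15.32
tool_pos: [0.4677, 0.3234, 0.1065]
orientation: [179.9, -0.0, 94.8]
force: [-0.7, -0.6, 8.3]
opening: 0.0326
gripper_force: 30.0
```

```bash
cat > f.py <<'E'
from plant import ctrl
import numpy as np
F=[]
for i in range(4):
    ctrl.snapshot("side");o=ctrl.get_obs();F.append(np.r_[o["force"],o["moment"]])
print(o["clock"],"F",np.mean(F,0).round(2),np.std(F,0).round(2)[:3],o["tool_pos"].round(4),o["orientation"].round(1),o["joint_pos"][5].round(1))
E
python3 f.py
```

```text
15.5167 F [-1.9  -1.05  8.19 -0.48  0.65  0.02] [0.54 0.54 0.35] [0.4677 0.3234 0.1064] [179.9  -0.   94.8] 130.4
```

Scaled: 0.12 cm / 50 = 0.0024, 0.08 cm / 50 = 0.0016.

Emit:
send_rows:
  plan:
    - [[0, 0, 0.0008, 0, 0, 0], [0, 0, 0.0016, 0, 0, 0], [0, 0, 0.0024, 0, 0, 0], [0, 0, 0.0024, 0, 0, 0], [0, 0, 0.0024, 0, 0, 0]]

```text
clock: 15.93
tool_pos: [0.4679, 0.3235, 0.1062]
orientation: [179.9, -0.0, 94.8]
force: [-4.3, -2.5, 15.6]
opening: 0.0325
gripper_force: 30.0
```

```bash
python3 f.py
```

```text
16.1333 F [-4.3  -2.01 15.54 -0.88  1.54 -0.02] [0.15 0.51 0.45] [0.4679 0.3235 0.1062] [179.9  -0.   94.8] 130.4
```

Emit:
send_rows:
  plan:
    - [[-0.0002, -0.0006, 0.0006, 0, 0, 0], [-0.0004, -0.0012, 0.0012, 0, 0, 0], [-0.0004, -0.0012, 0.0016, 0, 0, 0], [-0.0004, -0.0012, 0.0016, 0, 0, 0]]

```text
clock: 16.47
tool_pos: [0.4678, 0.3235, 0.1061]
orientation: [179.8, -0.1, 94.8]
force: [-3.7, -2.4, 18.2]
opening: 0.0326
gripper_force: 30.0
```

```bash
python3 f.py
```

```text
16.6667 F [-4.080e+00 -2.390e+00  1.925e+01 -1.090e+00  1.520e+00 -1.000e-02] [0.58 0.2  0.05] [0.4678 0.3235 0.1061] [ 1.798e+02 -1.000e-01  9.480e+01] 130.3
```

Scaled: 0.07 cm / 50 = 0.0014, 0.06 cm / 50 = 0.0012, 32 degrees / 180 = 0.1778.

Emit:
send_rows:
  plan:
    - [[0, 0, 0, 0, 0, 0.0222], [0, 0, 0.0001, 0, 0, 0.0444], [0, 0, 0.0003, 0, 0, 0.0667], [0, 0, 0.0005, 0, 0, 0.0889], [0, 0, 0.0008, 0, 0, 0.1111], [0, 0, 0.001, 0, 0, 0.1333], [0, 0, 0.0012, 0, 0, 0.1556], [0, 0, 0.0014, 0, 0, 0.1778]]

```text
clock: 17.33
tool_pos: [0.468, 0.324, 0.1053]
orientation: [179.9, -0.2, 62.6]
force: [-2.8, -0.9, 17.8]
opening: 0.033
gripper_force: 30.0
```

```bash
python3 f.py
```

```text
17.5333 F [-3.44 -0.78 17.31 -0.53  1.38  0.04] [0.21 0.23 0.55] [0.4679 0.324  0.1053] [179.9  -0.2  62.8] 98.3
```

Scaled: 0.142 cm / 50 = 0.0028, 0.04 cm / 50 = 0.0008, 37 degrees / 180 = 0.2056.

Emit:
send_rows:
  plan:
    - [[0, 0, 0.0008, 0, 0, 0.0111], [0, 0, 0.0011, 0, 0, 0.0389], [0, 0, 0.0014, 0, 0, 0.0667], [0, 0, 0.0017, 0, 0, 0.0944], [0, 0, 0.002, 0, 0, 0.1222], [0, 0, 0.0023, 0, 0, 0.15], [0, 0, 0.0026, 0, 0, 0.1778], [0, 0, 0.0028, 0, 0, 0.2056]]

```text
clock: 18.2
tool_pos: [0.4684, 0.3244, 0.1043]
orientation: [-179.9, -0.3, 25.6]
force: [-3.0, -0.7, 17.7]
opening: 0.0324
gripper_force: 30.0
```

```bash
python3 f.py
```

```text
18.4 F [-2.65 -0.53 18.66 -0.35  1.13 -0.  ] [0.24 0.29 0.85] [0.4683 0.3244 0.1042] [-179.9   -0.3   25.8] 61.3
```

Scaled: 0.132 cm / 50 = 0.0026, -0.05 cm / 50 = -0.001, 40 degrees / 180 = 0.2222.

Emit:
send_rows:
  plan:
    - [[-0.0004, 0.0002, 0.0007, 0, 0, 0.0278], [-0.0008, 0.0004, 0.001, 0, 0, 0.0556], [-0.001, 0.0004, 0.0012, 0, 0, 0.0833], [-0.001, 0.0004, 0.0015, 0, 0, 0.1111], [-0.001, 0.0004, 0.0018, 0, 0, 0.1389], [-0.001, 0.0004, 0.0021, 0, 0, 0.1667], [-0.001, 0.0004, 0.0024, 0, 0, 0.1944], [-0.001, 0.0004, 0.0026, 0, 0, 0.2222]]

```text
clock: 19.07
tool_pos: [0.4686, 0.3243, 0.1032]
orientation: [-179.7, -0.2, -14.4]
force: [-0.5, -0.1, 16.8]
opening: 0.0325
gripper_force: 30.0
```

```bash
python3 f.py
```

```text
19.2667 F [-7.20e-01 -5.40e-01  1.79e+01 -2.00e-01  2.20e-01 -1.00e-02] [0.41 0.41 0.33] [0.4686 0.3244 0.1031] [-179.7   -0.2  -14.2] 21.3
```

Scaled: 0.153 cm / 50 = 0.0031, 0.138 cm / 50 = 0.0028, 39 degrees / 180 = 0.2167.

Emit:
send_rows:
  plan:
    - [[0, 0, 0.0009, 0, 0, 0.0222], [0, 0, 0.0012, 0, 0, 0.05], [0, 0, 0.0015, 0, 0, 0.0778], [0, 0, 0.0018, 0, 0, 0.1056], [0, 0, 0.0022, 0, 0, 0.1333], [0, 0, 0.0025, 0, 0, 0.1611], [0, 0, 0.0028, 0, 0, 0.1889], [0, 0, 0.0031, 0, 0, 0.2167]]

```text
clock: 19.93
tool_pos: [0.469, 0.3243, 0.102]
orientation: [-179.6, -0.0, -53.4]
force: [0.7, -1.7, 18.7]
opening: 0.0319
gripper_force: 30.0
```

```bash
python3 f.py
```

```text
20.1333 F [ 4.500e-01 -1.780e+00  1.971e+01 -6.600e-01 -2.000e-01 -1.000e-02] [0.59 0.3  0.32] [0.469  0.3243 0.1019] [-179.6   -0.   -53.2] -17.7
```

Scaled: 0.123 cm / 50 = 0.0025, 0.108 cm / 50 = 0.0022, 40 degrees / 180 = 0.2222.

Emit:
send_rows:
  plan:
    - [[0, 0, 0.0004, 0, 0, 0.0278], [0, 0, 0.0007, 0, 0, 0.0556], [0, 0, 0.001, 0, 0, 0.0833], [0, 0, 0.0013, 0, 0, 0.1111], [0, 0, 0.0016, 0, 0, 0.1389], [0, 0, 0.0019, 0, 0, 0.1667], [0, 0, 0.0022, 0, 0, 0.1944], [0, 0, 0.0025, 0, 0, 0.2222]]

```text
clock: 20.8
tool_pos: [0.4692, 0.3239, 0.1008]
orientation: [-179.7, 0.2, -93.4]
force: [1.9, -3.5, 19.3]
opening: 0.0323
gripper_force: 30.0
```

```bash
python3 f.py
```

```text
21.0 F [ 2.3  -3.14 19.75 -1.25 -0.78 -0.03] [0.39 0.63 0.36] [0.4692 0.3239 0.1008] [-179.7    0.2  -93.2] -57.7
```

Scaled: 0.12 cm / 50 = 0.0024, 0.03 cm / 50 = 0.0006, 40 degrees / 180 = 0.2222.

Emit:
send_rows:
  plan:
    - [[0, 0, 0.0003, 0, 0, 0.0278], [0, 0, 0.0006, 0, 0, 0.0556], [0, 0, 0.0009, 0, 0, 0.0833], [0, 0, 0.0012, 0, 0, 0.1111], [0, 0, 0.0015, 0, 0, 0.1389], [0, 0, 0.0018, 0, 0, 0.1667], [0, 0, 0.0021, 0, 0, 0.1944], [0, 0, 0.0024, 0, 0, 0.2222]]

```text
clock: 21.67
tool_pos: [0.4691, 0.3234, 0.0997]
orientation: [-179.9, 0.3, -133.4]
force: [2.0, -5.5, 21.9]
opening: 0.0324
gripper_force: 30.0
```

```bash
python3 f.py
```

```text
21.8667 F [ 1.96 -4.94 20.8  -2.01 -0.87 -0.03] [0.36 0.29 0.61] [0.4692 0.3233 0.0996] [-179.9    0.3 -133.2] -97.7
```

Scaled: -0.3 cm / 50 = -0.006, -0.24 cm / 50 = -0.0048.

Emit:
send_rows:
  plan:
    - [[0, 0, -0.0016, 0, 0, 0], [0, 0, -0.0032, 0, 0, 0], [0, 0, -0.0048, 0, 0, 0], [0, 0, -0.006, 0, 0, 0], [0, 0, -0.006, 0, 0, 0], [0, 0, -0.006, 0, 0, 0]]

```text
clock: 22.37
tool_pos: [0.4676, 0.3231, 0.0998]
orientation: [-180.0, 0.1, -133.2]
force: [5.1, -2.1, 6.9]
opening: 0.0327
gripper_force: 30.0
```

```bash
python3 f.py
```

```text
22.5667 F [ 4.57 -1.17  6.62 -0.45 -2.16  0.  ] [0.55 0.21 0.25] [0.4676 0.3232 0.0999] [-1.800e+02  1.000e-01 -1.332e+02] -97.7
```

Scaled: -0.1 cm / 50 = -0.002, -0.04 cm / 50 = -0.0008.

Emit:
send_rows:
  plan:
    - [[-0.0008, -0.0008, -0.0012, 0, 0, 0], [-0.0012, -0.0012, -0.002, 0, 0, 0], [-0.0012, -0.0012, -0.002, 0, 0, 0], [-0.0012, -0.0012, -0.002, 0, 0, 0]]

```text
clock: 22.9
tool_pos: [0.4676, 0.3228, 0.0999]
orientation: [-180.0, 0.0, -133.2]
force: [5.5, 0.6, 1.4]
opening: 0.0324
gripper_force: 30.0
```

Emit:
send_rows:
  plan:
    - [[0, 0, 0, 0, 0, 0], [0, 0, 0, 0, 0, 0], [0, 0, 0, 0, 0, 0], [0, 0, 0, 0, 0, 0], [0, 0, 0, 0, 0, 0], [0, 0, 0, 0, 0, 0], [0, 0, 0, 0, 0, 0], [0, 0, 0, 0, 0, 0]]
  fingers: 0.8

```text
clock: 23.57
tool_pos: [0.4672, 0.3224, 0.0999]
orientation: [180.0, -0.0, -133.2]
force: [-0.4, -0.4, -0.1]
opening: 0.0696
gripper_force: 0.0
```

Scaled: -13 cm / 50 = -0.26, -12 cm / 50 = -0.24.

Emit:
send_rows:
  plan:
    - [[0, 0, -0.02, 0, 0, 0], [0, 0, -0.05, 0, 0, 0], [0, 0, -0.09, 0, 0, 0], [0, 0, -0.14, 0, 0, 0], [0, 0, -0.19, 0, 0, 0], [0, 0, -0.24, 0, 0, 0], [0, 0, -0.26, 0, 0, 0], [0, 0, -0.26, 0, 0, 0]]

```text
clock: 24.23
tool_pos: [0.4684, 0.3235, 0.2338]
orientation: [-180.0, 0.3, -133.2]
force: [1.3, 0.8, -0.9]
opening: 0.0697
gripper_force: 0.0
```

Run:
```python
from plant import ctrl
import cv2
s=ctrl.snapshot("side");o=ctrl.get_obs();print(o["clock"],o["tool_pos"],o["force"],o["opening"])
cv2.imwrite('pics/c6.png',cv2.resize(s["img"][190:310,250:370,::-1],None,fx=5,fy=5,interpolation=2))
```

```text
24.2833 [0.46766767 0.3229467  0.23172957] [-0.66033493 -0.82747616  0.10203512] 0.0701973044467035
```

View pics/c6.png

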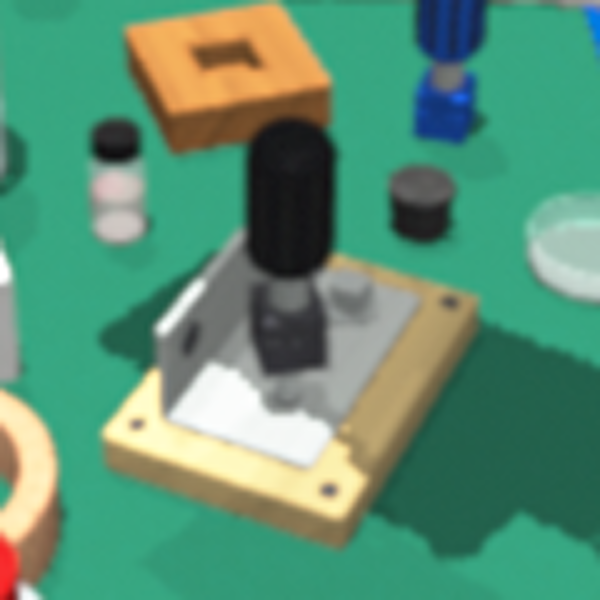

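Run:
```python
from plant import ctrl
from h import *
np.set_printoptions(linewidth=200)
s=ctrl.snapshot("side")
g=cv2.cvtColor(s["img"],cv2.COLOR_RGB2GRAY).astype(int)
print("cols 298");[print(r,g[r,298:320]) for r in list(range(211,218))+list(range(242,268))]
for z in(.0446,.051):
  for y in(15,22,30):
    R=Ro.from_euler('z',y,degrees=True)
    print(z,y,[proj(s,np.array([.469,.3237,z])+R.apply([i*.0125,j*.0125,0])).round(1).tolist() for i,j in((1,1),(-1,1),(1,-1),(-1,-1))],proj(s,[.469,.3237-.0165,z+.094]).round(1))
```

```text
cols 298
211 [ 87  86  84  85  82  81  82  81  82  82  79  80  82  84  86  86  87  97 117 129 130 130]
212 [ 81  83  82  83  83  82  81  80  79  77  77  77  80  82  86  86  88  96 116 129 129 130]
213 [ 84  85  84  82  82  78  71  62  56  54  54  56  61  68  76  82  85  94 115 128 131 130]
214 [ 85  86  85  81  72  59  48  38  33  30  31  33  36  43  53  65  75  93 115 128 131 130]
215 [ 85  86  81  70  51  37  28  24  24  23  23  24  25  27  30  41  62  92 117 129 130 129]
216 [ 86  82  70  50  33  25  23  24  24  23  23  24  24  24  24  27  43  78 109 125 129 129]
217 [ 85  74  55  33  24  22  24  24  24  25  24  24  25  24  23  23  29  55  93 121 129 129]
242 [110  94  62  35  24  19  22  23  25  26  23  21  23  22  21  25  48 100 148 172 174 169]
243 [112 106  88  62  40  24  19  22  23  25  22  22  19  23  32  49  84 131 160 167 168 168]
244 [112 112 106  92  73  52  34  24  23  23  20  20  24  36  62  93 128 158 165 162 163 164]
245 [112 111 109 104  95  81  64  52  48  46  47  51  57  63  88 129 157 169 167 162 163 162]
246 [111 105  97  90  84  81  85  90  91  90  92  98  97 
[... 1841 characters left out ...]
69 165 159 152 140 133 138 142 145 152 155 157 158 163 169 171 173 174 172]
267 [251 241 211 187 173 167 155 138 134 140 145 144 146 148 148 149 156 166 172 174 174 173]
0.0446 15 [[302.5, 265.2], [315.3, 262.6], [298.7, 256.8], [311.2, 254.3]] [307.1 213.6]
0.0446 22 [[303.6, 265.5], [315.7, 261.9], [298.2, 257.5], [310.1, 254.0]] [307.1 213.6]
0.0446 30 [[304.9, 265.8], [316.1, 261.0], [297.8, 258.3], [308.9, 253.8]] [307.1 213.6]
0.051 15 [[302.5, 262.6], [315.4, 260.0], [298.7, 254.2], [311.2, 251.7]] [307.1 210.6]
0.051 22 [[303.6, 262.9], [315.8, 259.3], [298.2, 254.9], [310.2, 251.4]] [307.1 210.6]
0.051 30 [[304.9, 263.2], [316.2, 258.4], [297.8, 255.7], [308.9, 251.2]] [307.1 210.6]
```

The crop shows the driver upright at (288,200–370), seated on the sunk screw. Its lower edge matches z ≈ 44.6 mm, about 6.4 mm of depth. The vial, stopper and dish are still standing in place beside it.

```bash
python3 -c "
from plant import ctrl
print(ctrl.close_job())"
```

```text
the job is handed in; nothing more can be done
None
```

I handed the job in at about 24 s of the 67 s allowed; no verdict came back. By my measurements the driver stands upright and seated on the tall screw, which is about 6.4 mm deeper than before, and the gripper is open and clear of it.

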